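# Push the spring tote up the loading ramp until it drops behind the lip

## Task

Push the blue tote of springs, which waits on the foot of the grey loading ramp, up the ramp and over the yellow lip until its rear edge drops behind the lip and it sits flat in the pocket at the top. Do not lift it off the ramp; leave the yellow tote where it stands, and let go of everything at the end.

Things in the scene. Friction and masses are not known exactly. Their poses are not given: they have to be found in the camera images.
- ramp: grey steel ramp fixed to the bench, 255 x 114 mm. Origin: on the bench (z = 0) under the centre of its top pocket; x points uphill, z up. Along x in mm: flat landing -205 to -114, top 6 high; bright slope -114 to -48, rising to 22; lip; pocket floor -44 to 44, 14 high; end stop at 44, 46 high. Side cheeks 34 high, 104 apart inside, on slope and pocket, flared at the landing.
- lip (a point): middle of the top of the yellow lip across the upper end of the slope, level with it, 22 mm above the bench, 8 mm above the pocket floor behind it; the yellow strip is 14 mm wide. Axes as the ramp's: x uphill, y across. The pocket leaves a tote 9 mm of play each way along x and 10 mm across.
- spring_tote: open blue plastic tote, 70 mm long (x), 84 wide (y), walls 44 high, 3 thick, two coil springs fixed upright in it, up to 55 high; about 0.45 kg. Origin: centre of its underside; x points uphill. Stands on the ramp's landing, in line with the ramp within 4 degrees and 6 mm; push on its rear wall (x = -35 mm), about 2 to 4 N (smooth, friction 0.3).
- yellow_tote: open yellow plastic tote of the same size as the blue one, three small springs lying in it, loose on the 20 mm thick grey surface plate beside the ramp; a bystander. Origin: centre of its underside.

How it is judged:
By the outcome, as a careful person would: the job done as asked, in the order asked, and still so for the second after the job is handed in, with the robot touching nothing.
It also fails if it takes over 32 s, if anything falls off the work surface, if the arm or the gripper's body presses on something with over 40 N, if the wrist force passes 120 N, or if a joint passes its speed limit or range.

## Robot

A 6-joint arm with a two-finger parallel gripper is mounted at the origin on a cart in front of the work surface, level with it; the furniture and walls round the work are solid. World frame = base frame: x ahead of the robot, y to its left, z up, the work surface at z = 0. Lengths are in m, angles in rad, forces in N, time in s.
With the tool pointing down it reaches from about 0.375 to 0.9 m from the base axis. Payload 3.1 kg.
Tool frame: the origin (TCP) lies between the finger pads; the fingertips stand 22 mm ahead of it and the grasp point (between the pads) lies 3 mm ahead of it; z points along the fingers, y is the line along which they close (so a half turn about z gives the same grasp; the last joint's range is limited). The gripper opens to 87 mm and grips with 3 to 60 N. Pads are 19 mm wide; open, the fingers measure 117 mm over their backs; the gripper's body (75 mm by 190 mm) begins 51 mm behind the grasp point.
Start: joints at [1.141, 0.527, 1.433, -0, 1.181, -0.178], TCP at [0.156, 0.605, 0.21] pointing down, gripper open.
Joint ranges: [-3.08, 3.08], [-0.75, 2.2], [0.22, 2.44], [-1.43, 4.57], [0, 2.65], [-2.85, 2.85]. Speed limits (rad/s): [2.79, 2.79, 3.14, 3.14, 3.14, 3.14].

## Interface

Orientations are given as a unit quaternion [x, y, z, w].
In Python, from rig import robot gives the robot as it stands.
- The arm moves only by the tool move_arm, never from a script. Its argument "series" is text: rows parted by semicolons, each of 6 numbers parted by spaces: the shift along the tool's x, y, z in mm, then the turn, a rotation vector about the tool's x, y, z in degrees. In form: dx dy dz ax ay az; .... A call has 1 to 8 rows; each row is the pose to reach, as a shift and turn from the pose commanded when the call began, along the tool's axes at that moment; what a row does not reach only later rows make up. A row lasts 1/12 s, in which the tool goes at most 41.7 mm and 7.16 degrees, less where a joint would pass 70% of its speed; a pose out of reach is approached as far as the arm can. A call with a gripper value outside its range is refused whole. "jaw" is the opening, from 0 (shut) to 1 (fully open), set as the call begins (left out, the last holds). The fingers move at their own pace and stop on an object; "newtons" is the grip in N (left out, the last holds). Time passes only in rows, so rows that repeat a pose let the fingers close. It gives the time, the measured TCP pose, the force, the opening and the grip force at its end, in the units of the state.
- robot.get_obs(): the state, without advancing time (a new reading comes with each control period).
- robot.camera(name): name is "scene" or "top" or "wrist"; returns a dict with "img" (420x560x3 uint8, red, green, blue), "mtx" (3x3 intrinsics, pixels), "world_to_cam" (4x4, takes a point from world to camera coordinates). Camera axes: x right, y down, z forward; pixel columns grow to the right and rows downward; lengths in m; the calibration is good to about 2 mm. The wrist camera is an equidistant fisheye: a pixel r from the principal point sees the ray r / f radians off the axis. A picture is of the moment at which its call begins. There is no depth.
- robot.hand_in(): hands the job in; it is judged then, once.
Trained networks look in a picture, given as the dict that the camera call returned (one of the last four; its "shot" number tells which), for a name from the list of things; names that differ only in an ending like _2 or _b are one class to them, and where a whole thing is asked for, a point or a joint stands for the part that bears it (a point fixed in the world has none). Each returns a list of dicts, best first, with "p" (0 to 1); they miss things now and then, are a little off and sometimes report something else, mostly with a low value. They report only what shows in the picture. A call takes as long as a camera call.
- robot.search_frame(picture, thing): "xyz" ([x, y, z] in m, in world coordinates, good to about 4 mm: the middle of the surface that is visible of it).
- robot.tip_of(picture, thing): "xyz" ([x, y, z] in m, in world coordinates, good to about 4 mm: a listed point, or the origin of a listed thing).
The state is a dict: "time": time; "q": joint angles; "joint_velocities": joint speeds; "joint_torque": joint torques, N m; "position": TCP position; "tool_rot": TCP orientation; "ft_force": force on the tool from outside, world axes, zero at the start; "moment": the same for the moment, N m; "grip_width": finger opening in m; "grip_force": force on a finger pad.
Only numpy, scipy, OpenCV 4.12 (cv2) and the standard library are available. Lean on these libraries where they do the work, as an engineer would, in place of code of your own. Each camera call takes 0.05 s, during which the arm holds its last target. There are 200 camera calls.

## Working session

There is one attempt and no reset: what is moved stays moved. The work goes in short steps, Python scripts to look and compute and a tool call to move; the robot and the scene stay as the last step left them, time stands still between calls to the robot, and variables do not carry over. Pictures are saved under pics/ and viewed, at most 10 in all, crops included, and the job is handed in when it is done.

Besides the shell and the picture viewer there is one more tool, called after "Request:" as name(argument=value, ...) on one line, values as JSON. move_arm: Moves the arm, as the interface text tells. Its arguments: {"type":"object","properties":{"series":{"type":"string"},"jaw":{"type":"number"},"newtons":{"type":"number"}},"required":["series"]}

```bash
mkdir -p pics; python3 - <<'E'
from rig import robot
import cv2,numpy as np
o=robot.get_obs();print(o['time'],o['position'],o['tool_rot'],o['q'])
for n in('scene','top'):
    c=robot.camera(n);cv2.imwrite(f'pics/{n}0.png',c['img'][:,:,::-1])
    for t in('ramp','lip','spring_tote','yellow_tote'):
        print(n,t,'tip',[(np.round(d['xyz'],4),round(d['p'],2)) for d in robot.tip_of(c,t)[:2]],'sf',[(np.round(d['xyz'],4),round(d['p'],2)) for d in robot.search_frame(c,t)[:2]])
E
```

```text
0.0 [0.15536484 0.60456472 0.20865241] [ 1.25566793e-01  9.92084543e-01 -1.06281035e-03 -3.33409514e-04] [ 1.14047786e+00  5.28470208e-01  1.43395509e+00 -1.05104457e-06
  1.18139511e+00 -1.78519663e-01]
scene ramp tip [(array([0.5661, 0.3551, 0.0022]), 0.79)] sf [(array([0.5228, 0.3632, 0.0193]), 0.62), (array([0.4112, 0.3758, 0.0462]), 0.2)]
scene lip tip [(array([0.5205, 0.3673, 0.0219]), 0.58)] sf [(array([0.5255, 0.3565, 0.0187]), 0.82)]
scene spring_tote tip [(array([0.4173, 0.3997, 0.007 ]), 0.74)] sf [(array([0.4151, 0.3765, 0.0447]), 0.71)]
scene yellow_tote tip [(array([0.4164, 0.0831, 0.0227]), 0.59)] sf [(array([0.4149, 0.0795, 0.0513]), 0.75)]
top ramp tip [(array([5.678e-01, 3.535e-01, 5.000e-04]), 0.95)] sf [(array([0.5219, 0.3685, 0.0134]), 0.86)]
top lip tip [(array([0.5228, 0.3689, 0.0213]), 0.92)] sf [(array([0.523 , 0.3673, 0.0104]), 0.92)]
top spring_tote tip [(array([0.4142, 0.4035, 0.005 ]), 0.69)] sf [(array([0.4159, 0.4069, 0.0419]), 0.59)]
top yellow_tote tip [(array([0.4105, 0.0807, 0.0227]), 0.87)] sf [(array([0.4153, 0.075 , 0.0543]), 0.84)]
```

View pics/top0.png

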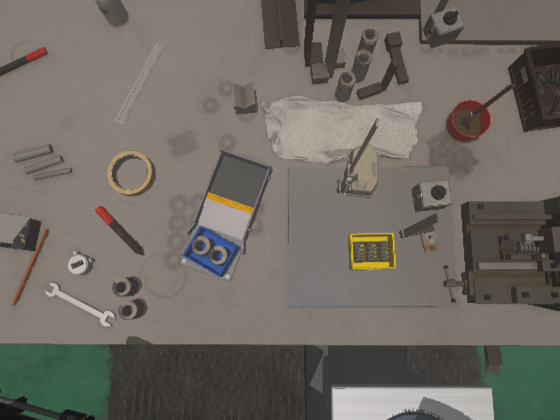

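View pics/scene0.png

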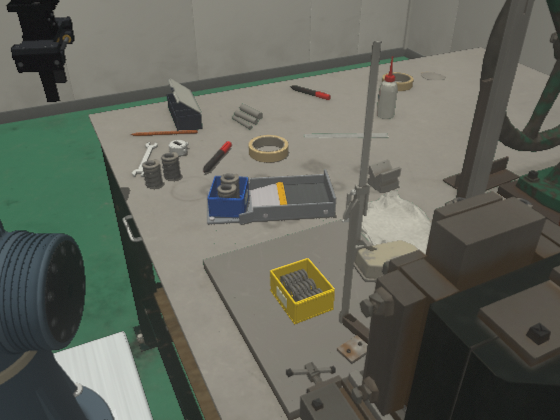

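The top view shows the ramp running from its landing at about (212,255) up to the pocket at about (245,170). The yellow lip is at (229,202), the blue tote stands on the landing at (210,250), and the yellow tote at (372,251) is well away. Next I fix the yaw from the colour masks.

```bash
cat > h.py <<'E'
import numpy as np,cv2
from rig import robot
def ray(c,uv,z):
    K=c['mtx'];T=np.array(c['world_to_cam']);R=T[:3,:3];o=-R.T@T[:3,3]
    d=(R.T@np.linalg.inv(K)@np.c_[uv,np.ones(len(uv))].T).T
    return o+d*((z-o[2])/d[:,2])[:,None]
def proj(c,P):
    T=np.array(c['world_to_cam']);q=(T[:3,:3]@np.asarray(P).T).T+T[:3,3];q=(c['mtx']@q.T).T
    return q[:,:2]/q[:,2:]
def rect(c,lo,hi,z,box):
    h=cv2.cvtColor(c['img'],cv2.COLOR_RGB2HSV);m=cv2.inRange(h,lo,hi)
    k=np.zeros_like(m);x0,y0,x1,y1=box;k[y0:y1,x0:x1]=m[y0:y1,x0:x1]
    v,u=np.nonzero(k);P=ray(c,np.c_[u,v],z)[:,:2]
    r=cv2.minAreaRect((P*1000).astype(np.float32));return len(u),r
E
python3 - <<'E'
from h import *
c=robot.camera('top')
print(rect(c,(15,120,120),(30,255,255),.022,(190,180,270,220)))
print(rect(c,(100,120,60),(130,255,255),.05,(170,215,250,290)))
T=c['world_to_cam'];print(-T[:3,:3].T@T[:3,3])
def box(o,yaw,x0,x1,w,z):
    r=np.radians(yaw);C=np.array([[np.cos(r),-np.sin(r)],[np.sin(r),np.cos(r)]])
    p=np.array([[x0,-w],[x1,-w],[x1,w],[x0,w]])/1000@C.T+o
    return np.c_[p,np.full(4,z/1000)]
im=cv2.resize(c['img'][140:290,170:280,::-1],None,fx=4,fy=4,interpolation=cv2.INTER_CUBIC)
out=[]
for yaw in(-18,-21):
    j=im.copy();r=np.radians(yaw);L=np.array([.5226,.3687]);o=L+.0475*np.array([np.cos(r),np.sin(r)])
    for x0,x1,w,z in((-48,44,52,34),(-44,44,52,14),(-114,-48,52,34)):
        p=proj(c,box(o,yaw,x0,x1,w,z));p=((p-[170,140]+.5)*4).astype(int)
        cv2.polylines(j,[p.reshape(-1,1,2).astype(np.int32)],True,(0,255,0),1)
    out.append(j[:, :398])
cv2.imwrite('pics/ov.png',np.hstack(out))
E
```

```text
(326, ((517.8228759765625, 366.94268798828125), (101.48822784423828, 14.2442626953125), 70.5571060180664))
(691, ((414.8843994140625, 400.3165588378906), (85.98084259033203, 68.7394790649414), 60.673519134521484))
[0.33859465 0.25607741 0.94171225]
```

View pics/ov.png

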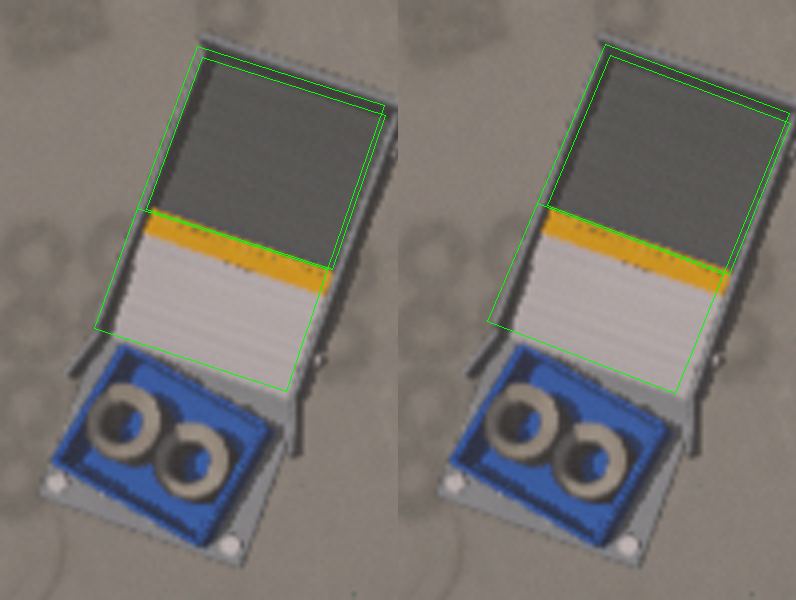

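The lip strip gives a ramp yaw of about -19.5°. The tote is at about x=-159 mm in the ramp frame. It is skewed about 9° clockwise, more than the 4° stated. I'll push with the two fingers spread square to the ramp, so the rear wall aligns with it. First I move to a point behind the tote.

Request:
move_arm(series="-32 -16 5 0 0 1; -64 -33 10 0 0 2; -96 -50 15 0 0 3; -128 -66 20 0 0 4; -160 -83 25 0 0 5; -192 -100 30 0 0 5.1; -224 -116 40 0 0 5.1; -237 -123 50 0 0 5.1", jaw=0.55)

```text
time: 1.62
position: [0.3583, 0.4249, 0.1599]
tool_rot: [0.171, 0.985, 0.0, 0.001]
ft_force: [-0.5, 0.4, 0.9]
grip_width: 0.0495
grip_force: 0.0
```

Request:
move_arm(series="0 0 0 0 0 0; 0 0 0 0 0 0; 0 0 0 0 0 0")

```text
time: 1.87
position: [0.3541, 0.4277, 0.16]
tool_rot: [0.17, 0.986, 0.0, -0.0]
ft_force: [0.0, 0.1, 1.3]
grip_width: 0.0482
grip_force: 0.0
```

```bash
cat > s.py <<'E'
import sys
from h import *
r=np.radians(-19.5);u=np.array([np.cos(r),np.sin(r)]);l=np.array([-u[1],u[0]]);O=np.array([.5664,.3513])
o=robot.get_obs();p=o['position']
from scipy.spatial.transform import Rotation as Ro
X=Ro.from_quat(o['tool_rot']).as_matrix()
print('t',o['time'],'TCP ramp',(p[:2]-O)@u*1e3,(p[:2]-O)@l*1e3,'z',p[2]*1e3,'-x yaw',np.degrees(np.arctan2(-X[1,0],-X[0,0])),'zax',X[:,2],'w',o['grip_width'],o['ft_force'])
c=robot.camera(sys.argv[1]);cv2.imwrite(f'pics/{sys.argv[2]}.png',c['img'][:,:,::-1])
for d in robot.tip_of(c,'spring_tote')[:1]:
    q=d['xyz'];print('tote',d['p'],(q[:2]-O)@u*1e3,(q[:2]-O)@l*1e3,q[2]*1e3)
E
python3 s.py wrist w1
```

```text
t 1.8667 TCP ramp -225.5873312679229 1.187751888058169 z 159.96452317449535 -x yaw -19.519866709456913 zax [-1.48096337e-04  6.27806157e-04 -9.99999792e-01] w 0.04823272493204964 [0.01286956 0.07112087 1.34919033]
tote 0.6 -158.1650838146839 -2.1180797657362 5.1000000000000005
```

View pics/w1.png

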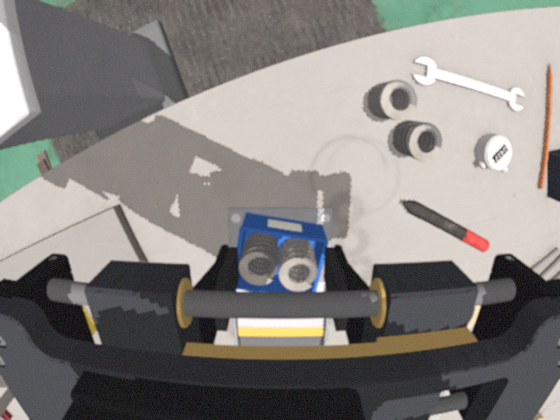

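The wrist view shows the tote's labelled rear wall at (285,222), slightly skewed, with the landing and the lip at (280,332) in line. There is free space behind it for the fingers, so I descend.

Request:
move_arm(series="0 0 28 0 0 0; 0 0 56 0 0 0; 0 0 84 0 0 0; 0 0 100 0 0 0; 0 0 110 0 0 0; 0 0 110 0 0 0; 0 0 110 0 0 0")

```text
time: 2.55
position: [0.3543, 0.4279, 0.0499]
tool_rot: [0.169, 0.986, 0.0, 0.0]
ft_force: [-0.7, 1.0, 0.8]
grip_width: 0.0481
grip_force: 0.0
```

Request:
move_arm(series="-6 0 0 0 0 0; -12 0 0 0 0 0; -18 0 0 0 0 0; -24 0 0 0 0 0; -30 0 0 0 0 0; -36 0 0 0 0 0; -42 0 0 0 0 0; -48 0 0 0 0 0")

```text
time: 3.22
position: [0.4005, 0.4107, 0.0496]
tool_rot: [0.17, 0.985, -0.0, -0.0]
ft_force: [-0.7, -0.8, 0.6]
grip_width: 0.0478
grip_force: 0.0
```

```bash
python3 s.py top t2; python3 - <<'E'
import cv2
a=cv2.imread('pics/t2.png')[130:290,150:290];cv2.imwrite('pics/t2c.png',cv2.resize(a,None,fx=3.7,fy=3.7))
E
```

```text
t 3.2167 TCP ramp -176.20186693592368 0.61762920985082 z 49.63994422264489 -x yaw -19.548223484320214 zax [-2.59515079e-05 -4.85227237e-05 -9.99999998e-01] w 0.04783830465374221 [-0.66243305 -0.77092047  0.64000243]
```

View pics/t2c.png

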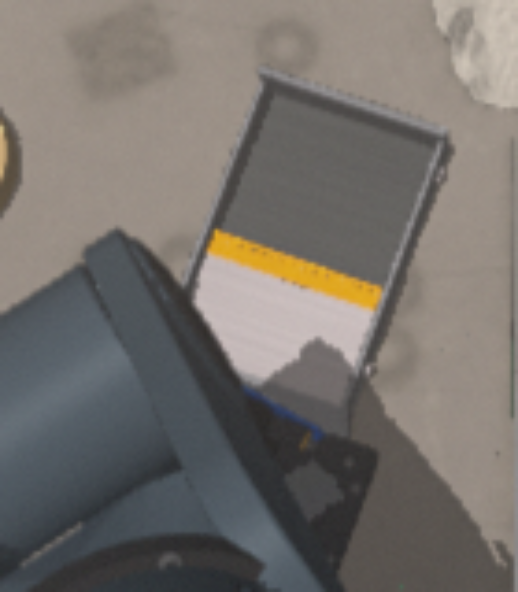

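The top view shows a blue edge at (250,390)–(320,437) that still looks skewed, but the arm hides most of it. I check with the wrist camera.

```bash
python3 s.py wrist w3;python3 s.py scene s3; python3 - <<'E'
import cv2,numpy as np
a=cv2.imread('pics/s3.png')[130:270,170:370];w=cv2.imread('pics/w3.png')[150:420,130:430]
cv2.imwrite('pics/c3.png',np.hstack([cv2.resize(a,(400,280)),cv2.resize(w,(390,280))]))
E
```

```text
t 3.3167 TCP ramp -175.58642522496604 0.9767354359171659 z 49.67772910351339 -x yaw -19.599878902145235 zax [ 9.04485375e-04  4.71878650e-04 -9.99999480e-01] w 0.047917971978461 [0.19304229 0.03694381 0.22770445]
tote 0.68 -161.75488615553724 -1.2675980471765484 7.2
t 3.4167 TCP ramp -176.88682026837458 0.5252544432424142 z 49.51184521879342 -x yaw -19.558235069305205 zax [-4.50326576e-04 -1.92042209e-04 -9.99999880e-01] w 0.047469514392717474 [-1.08993956 -0.13201681  0.44262402]
tote 0.67 -155.88300613350322 1.0239134642146333 6.8
```

View pics/c3.png

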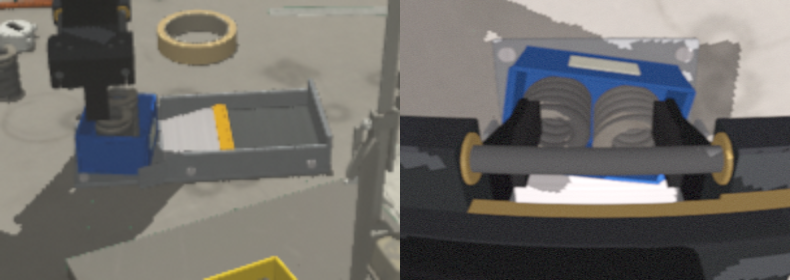

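By the network (x≈-160) and by the pixels, the tote has not moved, and the fingers appear over it. I project the reported fingertip positions into the scene and wrist images to find the discrepancy.

```bash
cat > ov.py <<'E'
import sys
from h import *
from scipy.spatial.transform import Rotation as Ro
def fish(c,P):
    T=np.array(c['world_to_cam']);K=c['mtx'];q=(T[:3,:3]@np.asarray(P).T).T+T[:3,3]
    th=np.arctan2(np.hypot(q[:,0],q[:,1]),q[:,2]);ph=np.arctan2(q[:,1],q[:,0])
    return np.c_[K[0,2]+K[0,0]*th*np.cos(ph),K[1,2]+K[1,1]*th*np.sin(ph)]
r=np.radians(-19.5);u=np.array([np.cos(r),np.sin(r)]);l=np.array([-u[1],u[0]]);O=np.array([.5664,.3513])
def W(x,y,z): return np.r_[O+(x*u+y*l)/1e3,z/1e3]
o=robot.get_obs();X=Ro.from_quat(o['tool_rot']).as_matrix();p=o['position'];w=o['grip_width']/2
tips=np.array([p+X@[0,s*w,.022] for s in(-1,1)])
land=np.array([W(-205,-45,6),W(-205,45,6),W(-44,-52,22),W(-44,52,22)])
ims=[]
for n,f,(x0,y0,ww,hh) in(('scene',proj,(185,140,130,195)),('wrist',fish,(180,130,200,300))):
    c=robot.camera(n);k=3 if n=='scene' else 2
    if n=='wrist':
        T=c['world_to_cam'];print('wristcam in tool',(X.T@(-T[:3,:3].T@T[:3,3]-p))*1e3,'axis',X.T@T[2,:3])
    im=cv2.resize(c['img'][y0:y0+hh,x0:x0+ww,::-1],None,fx=k,fy=k,interpolation=cv2.INTER_CUBIC)
    for P,col in((tips,(0,0,255)),(land,(0,255,0))):
        for a in f(c,P): cv2.circle(im,tuple(int(v) for v in (a-[x0,y0]+.5)*k),4,col,1)
    ims.append(im[:580])
h=min(i.shape[0] for i in ims);cv2.imwrite(sys.argv[1],np.hstack([i[:h] for i in ims]))
E
python3 ov.py pics/o4.png
```

```text
wristcam in tool [  81.99946204    0.87578528 -174.77560855] axis [-3.02163836e-01  4.04327744e-04  9.53255922e-01]
```

View pics/o4.png

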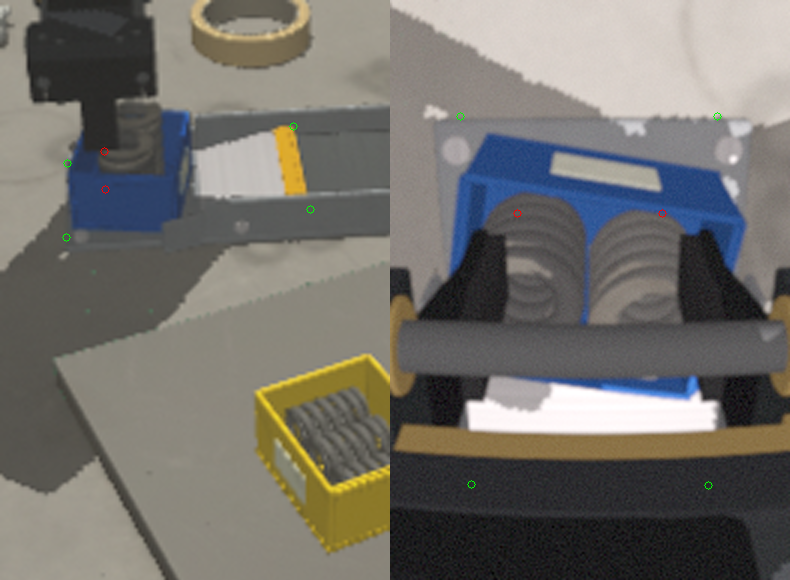

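The overlay agrees with the ramp in plan. However, the fingertips appear about 25 mm higher than stated: the wrist image shows them at (495,235) and (695,235), wider apart than the projected (517,213) and (662,213). They passed just over the 50 mm rim without contact. I go up, back out and come down lower, at a height that is safe under either tip length.

Request:
move_arm(series="0 0 -15 0 0 0; 10 0 -25 0 0 0; 25 0 -25 0 0 0; 40 0 -25 0 0 0; 51 0 -25 0 0 0; 51 0 -25 0 0 0; 51 0 -25 0 0 0")

```text
time: 4.2
position: [0.35, 0.4283, 0.0742]
tool_rot: [0.168, 0.986, -0.001, -0.0]
ft_force: [-0.1, 0.5, 0.1]
grip_width: 0.0476
grip_force: 0.0
```

Request:
move_arm(series="0 0 10 0 0 0; 0 0 20 0 0 0; 0 0 30 0 0 0; 0 0 38 0 0 0; 0 0 45 0 0 0; 0 0 45 0 0 0; 0 0 45 0 0 0")

```text
time: 4.78
position: [0.3516, 0.4277, 0.0288]
tool_rot: [0.17, 0.985, -0.001, -0.001]
ft_force: [1.1, -0.2, -0.2]
grip_width: 0.0477
grip_force: 0.0
```

```bash
python3 s.py wrist w5; python3 ov.py pics/o5.png
```

```text
t 4.7833 TCP ramp -228.0112753073663 0.29542983431377645 z 28.78528204244494 -x yaw -19.55205279747385 zax [-1.24270858e-03 -9.98150214e-04 -9.99998730e-01] w 0.047721983906417346 [ 1.09995484 -0.23112093 -0.22111257]
tote 0.92 -159.96198055641995 -2.436139665029378 8.8
wristcam in tool [  81.95570266    0.90751642 -174.98158139] axis [-3.02292540e-01  6.88402945e-04  9.53214953e-01]
```

View pics/o5.png

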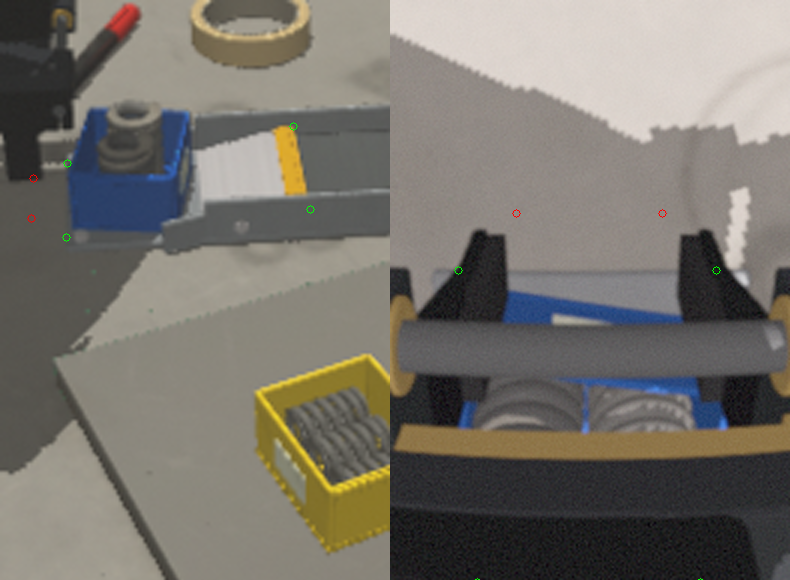

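The wrist and scene views show the fingers behind the tote, with the near tip at (22,180) in the scene crop. That puts it at about z 30, below the 50 mm rim. I start pushing.

Request:
move_arm(series="-7 0 0 0 0 0; -14 0 0 0 0 0; -21 0 0 0 0 0; -28 0 0 0 0 0; -35 0 0 0 0 0; -42 0 0 0 0 0; -49 0 0 0 0 0; -56 0 0 0 0 0")

```text
time: 5.65
position: [0.4048, 0.409, 0.0295]
tool_rot: [0.17, 0.986, -0.0, -0.0]
ft_force: [-2.7, 1.7, -0.9]
grip_width: 0.0479
grip_force: 1.3
```

```bash
python3 s.py wrist w6; python3 s.py scene s6
```

```text
t 5.65 TCP ramp -171.5849612991341 0.47693205357581997 z 29.482811938863666 -x yaw -19.534627825815075 zax [-7.15395992e-04 -2.39639097e-04 -9.99999715e-01] w 0.0478718279871271 [-2.70432233  1.69753636 -0.91531479]
tote 0.95 -123.77064281767582 5.606066044858588 9.1
t 5.75 TCP ramp -169.83610689878748 1.360386140394753 z 29.724152362308736 -x yaw -19.572230086733523 zax [ 2.50763227e-03  7.91445626e-04 -9.99996543e-01] w 0.047940096951451 [-0.04723728  0.5801617   0.12144961]
tote 0.94 -116.70504038763792 1.5308651540260698 14.7
```

The tote is moving: it is at about x=-124 with a push of about 3 N. I continue, rising gently with the slope.

Request:
move_arm(series="-7 0 -1 0 0 0; -14 0 -2 0 0 0; -21 0 -3 0 0 0; -28 0 -4 0 0 0; -35 0 -5 0 0 0; -42 0 -6 0 0 0; -49 0 -7 0 0 0; -56 0 -8 0 0 0")

```text
time: 6.52
position: [0.457, 0.3906, 0.0381]
tool_rot: [0.17, 0.985, -0.0, -0.001]
ft_force: [-5.0, 1.5, 1.6]
grip_width: 0.048
grip_force: 2.6
```

```bash
python3 s.py wrist w7; python3 s.py scene s7; python3 - <<'E'
import cv2,numpy as np
a=cv2.imread('pics/s7.png')[120:260,170:370];w=cv2.imread('pics/w7.png')[150:420,130:430]
cv2.imwrite('pics/c7.png',np.hstack([cv2.resize(a,(440,308)),cv2.resize(w,(342,308))]))
E
```

```text
t 6.5167 TCP ramp -116.19690253892973 0.5057555448092539 z 38.10907676836718 -x yaw -19.556459948248868 zax [-1.71078909e-03  1.51759016e-04 -9.99998525e-01] w 0.047970168178997595 [-4.95853774  1.50099983  1.59542468]
tote 0.91 -62.975128226987515 5.281403676531463 21.3
t 6.6167 TCP ramp -114.18320763521744 1.1216953205391231 z 38.307345128961515 -x yaw -19.57888524033204 zax [ 2.13828110e-03  7.04432339e-04 -9.99997466e-01] w 0.0479673411832386 [-0.66534478 -0.00548673  0.77567085]
tote 0.78 -57.81244250511674 1.487108466984444 21.9
```

View pics/c7.png

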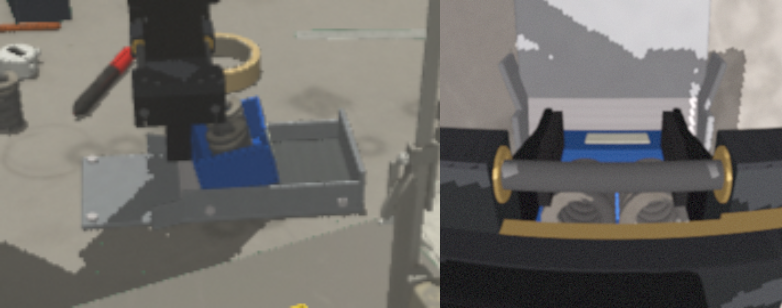

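The tote is now square between the cheeks, tilted on the slope, with both fingers on its rear wall (crop (585,140)). I continue over the lip.

Request:
move_arm(series="-7 0 -1 0 0 0; -14 0 -2 0 0 0; -21 0 -3 0 0 0; -28 0 -4 0 0 0; -35 0 -5 0 0 0; -42 0 -6 0 0 0; -49 0 -6 0 0 0; -56 0 -6 0 0 0")

```text
time: 7.38
position: [0.5107, 0.3716, 0.0435]
tool_rot: [0.17, 0.985, -0.0, -0.0]
ft_force: [-2.1, 0.7, -0.1]
grip_width: 0.0477
grip_force: 0.7
```

Request:
move_arm(series="-3 0 0 0 0 0; -6 0 0 0 0 0; -9 0 0 0 0 0; -12 0 0 0 0 0; -12 0 0 0 0 0; -12 0 0 0 0 0")

```text
time: 7.88
position: [0.5221, 0.368, 0.0438]
tool_rot: [0.17, 0.986, 0.0, 0.001]
ft_force: [-0.0, 0.0, -0.5]
grip_width: 0.048
grip_force: 0.0
```

```bash
python3 s.py wrist w8; python3 s.py scene s8; python3 - <<'E'
import cv2,numpy as np
a=cv2.imread('pics/s8.png')[120:260,170:370];w=cv2.imread('pics/w8.png')[150:420,130:430]
cv2.imwrite('pics/c8.png',np.hstack([cv2.resize(a,(440,308)),cv2.resize(w,(342,308))]))
E
```

```text
t 7.8833 TCP ramp -47.36901263911876 0.9546298207212104 z 43.83983136979318 -x yaw -19.517711762283778 zax [ 1.43999991e-03  2.26372756e-04 -9.99998938e-01] w 0.04798864886423388 [-0.02632025  0.01958862 -0.45690825]
tote 0.93 -2.9553516977745966 4.1516137034243865 15.0
t 7.9833 TCP ramp -47.55761024267173 0.9655644452926891 z 43.910098961223625 -x yaw -19.514419647735636 zax [ 1.28295312e-03  2.76822331e-04 -9.99999139e-01] w 0.048063197692148306 [ 0.48155031  0.72530272 -0.55664629]
tote 0.92 0.813109890017421 2.1974649728165816 15.9
```

View pics/c8.png

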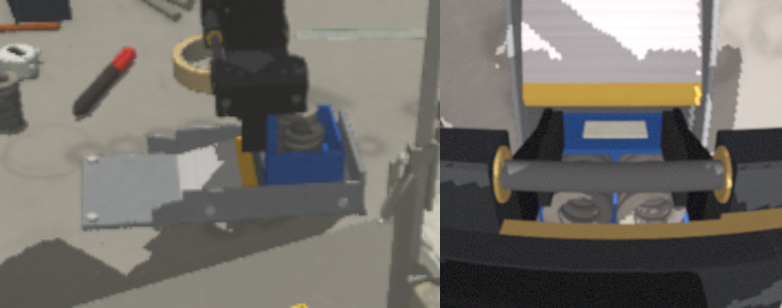

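The tote is level in the pocket: its rear wall is clear of the yellow strip (crop (620,95)), the network puts it at x≈-1, z≈15, and the force is zero. I back off, then rise.

Request:
move_arm(series="8 0 0 0 0 0; 18 0 0 0 0 0; 30 0 0 0 0 0; 42 0 -5 0 0 0; 55 0 -25 0 0 0; 65 0 -55 0 0 0; 75 0 -85 0 0 0; 85 0 -115 0 0 0")

```text
time: 8.75
position: [0.4388, 0.3967, 0.1597]
tool_rot: [0.169, 0.986, -0.0, -0.001]
ft_force: [1.0, 1.0, -1.0]
grip_width: 0.0476
grip_force: 0.0
```

Request:
move_arm(series="35 20 -10 0 0 0; 70 40 -20 0 0 0; 105 60 -25 0 0 0; 140 80 -30 0 0 0; 175 100 -30 0 0 0; 200 110 -30 0 0 0; 200 110 -30 0 0 0; 200 110 -30 0 0 0")

```text
time: 9.42
position: [0.2865, 0.5675, 0.1887]
tool_rot: [0.167, 0.986, -0.0, -0.0]
ft_force: [-0.3, -0.1, -0.5]
grip_width: 0.0479
grip_force: 0.0
```

```bash
python3 s.py top t9; python3 s.py scene s9; python3 - <<'E'
from h import *
c=robot.camera('top')
n,r=rect(c,(100,120,60),(130,255,255),.058,(180,130,290,220));print(n,r)
O=np.array([.5664,.3513]);a=np.radians(-19.5);u=np.array([np.cos(a),np.sin(a)])
print((np.array(r[0])/1e3-O)@u*1e3)
n,s=rect(c,(15,120,120),(30,255,255),.022,(190,180,270,220));print(n,s)
print('yellow',[np.round(d['xyz'],4) for d in robot.tip_of(c,'yellow_tote')[:1]],robot.get_obs()['ft_force'])
E
```

```text
t 9.4167 TCP ramp -336.04401616000314 110.38721097740428 z 188.7343574083419 -x yaw -19.261353709142284 zax [-2.10840926e-04 -6.88364914e-04 -9.99999741e-01] w 0.04792208338151026 [-0.27097335 -0.11729433 -0.48557539]
tote 0.65 -1.9026990976324885 5.373056499225401 14.7
t 9.5167 TCP ramp -333.37593923542255 109.96355974341182 z 188.6261091594218 -x yaw -19.476759281080472 zax [-1.43945976e-05 -9.96307702e-04 -9.99999504e-01] w 0.04765942866355832 [ 0.19840692  0.78723123 -0.52666368]
tote 0.76 1.1448123726745112 -2.03455268581854 13.100000000000001
510 ((564.2647705078125, 351.5833435058594), (86.87122344970703, 70.35249328613281), 70.70465087890625)
-2.1073379181148075
326 ((517.8228759765625, 366.94268798828125), (101.48822784423828, 14.2442626953125), 70.5571060180664)
yellow [array([0.4123, 0.0774, 0.0228])] [-0.575877    0.12754829 -0.45035912]
```

```bash
python3 -c "
from rig import robot;print(robot.hand_in())"
```

```text
the job is handed in; nothing more can be done
None
```

The blue tote was pushed up the ramp and over the lip, and by the camera measurements it sits flat and square in the pocket; the yellow tote wasn't touched, the gripper is clear, and the job was handed in at about 9.6 s.

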